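# Gauge the groove in a sloping stone sill and hang up the gauge

## Task

Take the sprung depth gauge from its wooden rest and measure the groove in the sloping stone sill: find the groove with the probe, then push square to the stone, without forcing, until the steel foot sits flat, and hold for a second, so that the red drag ring keeps the true reading (pushing the probe right in beside the groove spoils it). Then, with that reading still on it, hang the gauge upright on the tool board, keyhole over the screw head and slid down to lock. Leave the tin, the stone block and the tape roll where they are.

Things in the scene. Friction and masses are not known exactly. Their poses are not given: they have to be found in the camera images.
- gauge: Sprung depth gauge, loose, 0.34 kg; starts on its wooden rest, foot on the rest's top (z = 45 mm), probe hanging free. Origin: centre of the foot's underside. z: up along the probe to the head; x: from the open front (white scale) to the back plate; y: along the foot. Steel foot x -24 to 20, y -50 to 50, z 0 to 12 mm. Back plate x 20 to 24 (its rear face), y -24 to 24, z 2 to 138 mm.
- head (a point): Middle of the gauge's black head, where it is gripped across y: at x 0, y 0, z 122 mm of the gauge. The head spans x -18 to 20, y -15 to 15 (30 wide), z 104 to 140; nothing stands beside it in y, only the back plate behind it. Axes as the gauge.
- keyhole (a point): Centre of the keyhole's round entry (18 mm wide) in the rear face of the gauge's back plate, which is 4 mm thick: x 24, y 0, z 70 mm of the gauge. From it a slot 8 mm wide runs up to a closed end at z 92. In front of the plate there is free room for the screw head, as far as x = 10. Axes as the gauge.
- probe (a joint): How far the sprung probe (6 mm across, round tip, on the gauge's z axis) is pushed in, m: 0 standing out 28 mm below the foot, 0.028 flush with it. A spring pushes it out: 2.2 N at first, 0.18 N more for each mm.
- drag_ring (a joint): Red ring round the probe rod above the foot, 19 mm across: its height above its zero, m, 0 to 0.029. A collar on the probe lifts it as the probe goes in (1 N of friction); it stays where it was lifted to, so it shows the farthest the probe has been in: 28 mm less the groove's depth. It starts at 0 to 6 mm, below a true reading here.
- slope_board: Sloping board with a ledge, carrying the pale stone sill piece (165 x 130 x 36 mm), both rigid. Origin: in the plane of the stone's face, mid-length of it, on the board's middle line. x: up the slope, away from the robot; y: level, across; z: square out of the face, which slopes 22 to 33 degrees, facing the robot. Nothing round the stone is higher than its face.
- stone (a point): Same point and axes as the sloping board's origin. The stone's straight groove, 10 mm wide and 12 to 20 mm deep, runs its whole length parallel to x along the stone's middle, but the stone lies anywhere up to 12 mm to either side of this point in y: the groove must be seen or felt for. A light tap of the probe (pushed in by less than 12 mm) does not spoil the reading.
- banker: Fixed stand of the sloping board, about 235 x 230 mm; two upright steel side plates with wing nuts stand beside the board, up to 125 mm above the bench. Origin: on the bench under the lower edge of the board; x points level, up the slope.
- rest: Fixed wooden rest block of the gauge, 62 x 112 x 45 mm, with a 30 mm slot across its middle in which the probe hangs. Origin: on the bench under its centre; the foot stands along its y.
- tool_board: Fixed upright plywood tool board, 270 wide, 225 high, 15 mm thick. Its front face, towards the robot, is the plane x = 0 of its frame; x points into the board, y along it to the left, z up; origin at bench height mid-width. A grey painted shadow marks the gauge's place. Two chisels hang at its left, y = 62 and 102 mm, up to 35 mm in front of the face.
- screw (a point): Screw in the board's face: the point on its axis at the underside of its head, 6.5 mm in front of the face, at y -45, z 175 mm of the board; axes as the board. Shank 5.5 mm across, level; head 13 mm across, reaching 4 mm farther out.
- mastic_tin: Round tin 75 across, 88 mm high, a bystander. Origin: centre of its underside.
- offcut_block: Pale stone block 55 x 85 x 42 mm, a bystander. Origin: centre of its underside.
- masking_tape: Roll of tape 100 mm across, 25 mm high, a bystander. Origin: centre of its underside.

How it is judged:
By the outcome, as a careful person would: the job done as asked, in the order asked, and still so for the second after the job is handed in, with the robot touching nothing.
It also fails if it takes over 54 s, if anything falls off the work surface, if the arm or the gripper's body presses on something with over 40 N, if the wrist force passes 120 N, or if a joint passes its speed limit or range.

## Robot

A 6-joint arm with a two-finger parallel gripper is mounted at the origin on the work surface; the furniture and walls round the work are solid. World frame = base frame: x ahead of the robot, y to its left, z up, the work surface at z = 0. Lengths are in m, angles in rad, forces in N, time in s.
With the tool pointing down it reaches from about 0.275 to 0.85 m from the base axis. Payload 5.2 kg.
Tool frame: the origin (TCP) lies at the centre of the arm's flange, where the gripper is bolted on; the fingertips stand 173 mm ahead of it and the grasp point (between the pads) lies 155 mm ahead of it (r.tcp_to_grasp is the distance from the TCP to the grasp point, in m); z points along the fingers, y is the line along which they close (so a half turn about z gives the same grasp; the last joint's range is limited). The gripper opens to 85 mm and grips with 20 to 120 N. Pads are 22 mm wide; open, the fingers measure 114 mm over their backs; the gripper's body (76 mm by 85 mm) begins 54 mm behind the grasp point. The pads swing forward as they close: fully open they stand 13 mm farther back than shut.
Start: joints at [-1.426, 0.259, 1.535, -0, 1.348, -0.203], TCP at [0.187, -0.517, 0.405] pointing down, gripper open.
Joint ranges: [-3.14, 3.14], [-0.91, 2.08], [0.19, 2.58], [-1.22, 4.36], [0.22, 2.71], [-3.12, 3.12]. Speed limits (rad/s): [2.57, 2.57, 3.14, 3.14, 3.14, 3.14].

## Interface

Orientations are given as a unit quaternion [x, y, z, w].
In Python, from cell import r, capture, camera_params, spotter gives the robot as it stands.
- The arm moves only by the tool drive_tool, never from a script. Its arguments are lists of equal length, an entry for each row: "delta_pos": the shift along the tool's x, y, z each as a share of 60 cm, from -1 to 1, a list of three; "turn": the turn, a rotation vector about the tool's x, y, z each as a share of pi/2 rad, from -1 to 1, a list of three; "grip": the gripper's target within -1 to 1 (shut at 1, half-way at 0, fully open at -1). A call has exactly 8 rows; each row shifts and turns the commanded pose from where the row before left it, along the tool's axes as they then stand; what a row does not reach is not made up. A row lasts 1/8 s, in which the tool goes at most 62.5 mm and 10.7 degrees, less where a joint would pass 70% of its speed; a pose out of reach is approached as far as the arm can. A call with a number of a shift or a turn outside -1 to 1 is refused whole. A call with a gripper value outside its range is refused whole. The fingers move at their own pace and stop on an object; "squeeze" is the grip in N (left out, the last holds). Time passes only in rows, so rows that do not move let the fingers close, or fill a call up. It gives the time, the measured TCP pose, the force, the opening and the grip force at its end, in the units of the state.
- r.read_state(): the state, without advancing time (a new reading comes with each control period).
- capture(name): name is "side" or "top"; returns (picture, depth): 480x640x3 uint8, blue, green, red; 480x640 float32, m along the optical axis (not along the pixel's ray), 0 where there is no reading.
- camera_params(name): a dict with "K" (3x3 intrinsics, pixels), "dist" ([k1, k2, p1, p2, k3] as OpenCV has them; the pictures are not rectified), "R" (3x3) and "t" (3): a world point X has camera coordinates R X + t. Camera axes: x right, y down, z forward; pixel columns grow to the right and rows downward; lengths in m; the calibration is good to about 2 mm. A picture is of the moment at which its call begins. camera_params takes no time and is no camera call.
- r.close_job(): hands the job in; it is judged then, once.
Trained networks look in the newest picture that a camera, given by its name, has taken for a name from the list of things; names that differ only in an ending like _2 or _b are one class to them, and where a whole thing is asked for, a point or a joint stands for the part that bears it (a point fixed in the world has none). Each returns a list of dicts, best first, with "score" (0 to 1); they miss things now and then, are a little off and sometimes report something else, mostly with a low value. They report only what shows in the picture. A call takes as long as a camera call.
- spotter.find_in(target, camera): "extent" ([left, top, width, height] in pixels, round what is visible of it).
- spotter.outline_of(target, camera): "pixels" (480x640 bool, what is visible of it) and "extent" ([left, top, width, height] in pixels, round what is visible of it).
The state is a dict: "time_s": time; "q": joint angles; "joint_velocities": joint speeds; "effort": joint torques, N m; "position": TCP position; "tcp_rot": TCP orientation; "wrist_force": force on the tool from outside, world axes, zero at the start; "ft_torque": the same for the moment, N m; "width": finger opening in m; "grasp_force": force on a finger pad.
Only numpy, scipy, OpenCV 4.12 (cv2) and the standard library are available. Lean on these libraries where they do the work, as an engineer would, in place of code of your own. Each camera call takes 0.05 s, during which the arm holds its last target. There are 200 camera calls.

## Working session

There is one attempt and no reset: what is moved stays moved. The work goes in short steps, Python scripts to look and compute and a tool call to move; the robot and the scene stay as the last step left them, time stands still between calls to the robot, and variables do not carry over. Pictures are saved under pics/ and viewed, at most 10 in all, crops included, and the job is handed in when it is done.

Besides the shell and the picture viewer there is one more tool, called after "Request:" as name(argument=value, ...) on one line, values as JSON. drive_tool: Moves the arm, as the interface text tells. Its arguments: {"type":"object","properties":{"delta_pos":{"type":"array","items":{"type":"array","items":{"type":"number","minimum":-1,"maximum":1}}},"turn":{"type":"array","items":{"type":"array","items":{"type":"number","minimum":-1,"maximum":1}}},"grip":{"type":"array","items":{"type":"number"}},"squeeze":{"type":"number"}},"required":["delta_pos","turn","grip"]}

```bash
mkdir -p pics && ls && python3 - <<'E'
from cell import r, capture, camera_params, spotter
import cv2, numpy as np
s=r.read_state(); print({k:np.round(v,3).tolist() for k,v in s.items()})
print(r.tcp_to_grasp)
for c in ("side","top"):
    p,d=capture(c); cv2.imwrite(f"pics/{c}0.png",p); np.save(f"pics/{c}0.npy",d)
    q=camera_params(c); print(c,q, -np.array(q["R"]).T@np.array(q["t"]))
    for n in ["gauge","slope_board","tool_board","rest","mastic_tin","offcut_block","masking_tape","banker","stone"]:
        try:
            print(n,[(x["extent"],round(x["score"],2)) for x in spotter.find_in(n,c)[:2]])
        except Exception as e: print(n,e)
E
```

```text
pics
{'time_s': 0.0, 'q': [-1.426, 0.259, 1.536, -0.0, 1.348, -0.203], 'joint_velocities': [-0.002, 0.001, 0.001, 0.001, 0.001, 0.001], 'effort': [-0.002, -44.604, -29.057, -0.0, 0.012, 0.0], 'position': [0.187, -0.517, 0.404], 'tcp_rot': [0.985, 0.173, 0.0, -0.001], 'wrist_force': [-0.714, 0.359, 0.247], 'ft_torque': [0.014, 0.007, -0.006], 'grasp_force': 0.0, 'width': 0.085}
0.1547
side {'K': array([[460.09581985,   0.        , 323.68362562],
       [  0.        , 460.09581985, 246.82164223],
       [  0.        ,   0.        ,   1.        ]]), 'dist': array([0.00086059, 0.        , 0.        , 0.        , 0.        ]), 'R': array([[-0.82368632, -0.56682993, -0.01564211],
       [-0.27677432,  0.42596339, -0.86136587],
       [ 0.49491093, -0.70516595, -0.50774418]]), 't': array([0.40264552, 0.23618278, 0.81877625])} [-0.00819838  0.70499945  0.62546689]
gauge [([326.3, 213.1, 43.3, 70.8], 0.79), ([279.1, 176.4, 95.3, 64.8], 0.3)]
slope_board [([283.0, 176.2, 94.1, 65.7], 0.77)]
tool_board [([158.8, 216.3, 123.3, 180.7], 0.8)]
rest [([322.0, 269.5, 54.9, 37.7], 0.96)]
mastic_tin [(
[... 530 characters left out ...]
987921,  0.01145887],
       [-0.99340281, -0.01173932, -0.1140747 ],
       [ 0.11419544, -0.01018548, -0.99340609]]), 't': array([0.00898894, 0.49690071, 1.1326559 ])} [0.36418404 0.02635777 1.18176806]
gauge [([319.0, 242.4, 52.7, 34.3], 0.85)]
slope_board [([386.9, 112.2, 114.8, 115.3], 0.96), ([92.6, 180.4, 179.1, 63.0], 0.27)]
tool_board [([93.3, 184.3, 178.3, 61.1], 0.89)]
rest [([319.4, 239.9, 59.4, 39.7], 0.95)]
mastic_tin [([227.7, 271.9, 42.9, 39.1], 0.84)]
offcut_block [([171.6, 265.8, 53.4, 44.8], 0.64)]
masking_tape [([371.4, 272.2, 49.1, 53.7], 0.92), ([382.6, 109.3, 119.3, 119.7], 0.54)]
banker [([375.3, 107.6, 125.9, 125.2], 0.7)]
stone [([388.4, 110.1, 113.8, 118.7], 0.79)]
```

```bash
python3 - <<'E'
import cv2, numpy as np
a=cv2.imread("pics/top0.png")[80:330,80:520]; 
b=cv2.imread("pics/side0.png")[160:420,140:440]
cv2.imwrite("pics/topc.png",cv2.resize(a,None,fx=1.8,fy=1.8,interpolation=cv2.INTER_CUBIC))
cv2.imwrite("pics/sidec.png",cv2.resize(b,None,fx=2.3,fy=2.3,interpolation=cv2.INTER_CUBIC))
E
```

```text
(no output)
```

View pics/topc.png

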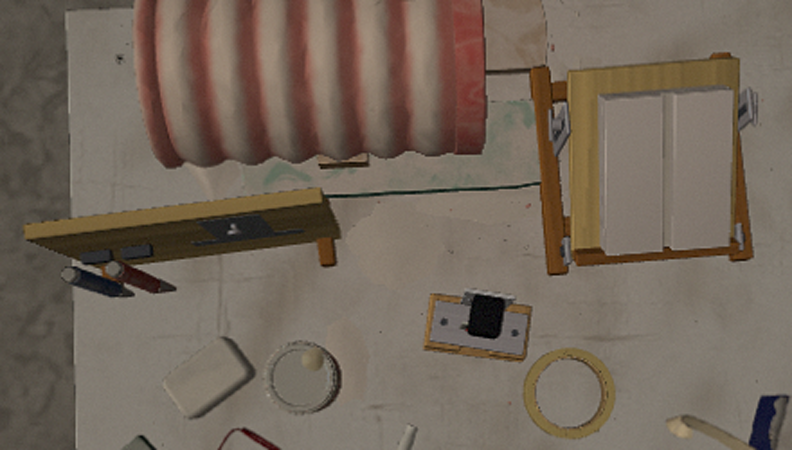

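View pics/sidec.png

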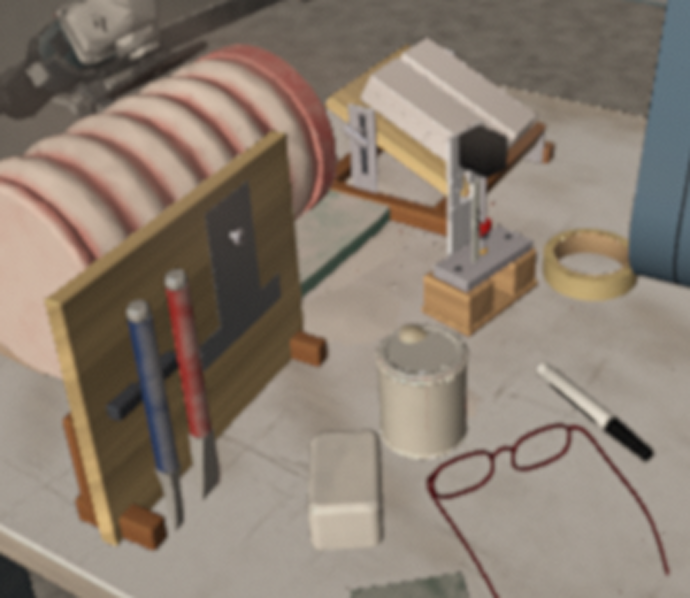

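Top crop: gauge with black head at crop (486,315), on its rest. The stone with its groove is at (668,170) and the tool-board screw at (236,229). The side crop shows the open front facing the robot and the screw at (236,237). Next I'll turn these into world poses.

```bash
cat > h.py <<'E'
import numpy as np, cv2
from cell import r, capture, camera_params, spotter
from scipy.spatial.transform import Rotation as Rot
def world(c,uv,depth):
    p=camera_params(c); uv=np.asarray(uv,float).reshape(-1,1,2)
    n=cv2.undistortPoints(uv,p["K"],p["dist"])[:,0]
    d=np.asarray(depth,float).reshape(-1,1)
    X=np.c_[n,np.ones(len(n))]*d
    return (X-p["t"])@p["R"]
def ray(c,uv):
    p=camera_params(c); o=-p["R"].T@p["t"]
    return o, world(c,uv,np.ones(len(np.reshape(uv,(-1,2)))))-o
def at_z(c,uv,z):
    o,d=ray(c,uv); return o+d*((z-o[2])/d[:,2])[:,None]
def on_plane(c,uv,n,k):   # n.X=k
    o,d=ray(c,uv); return o+d*((k-o@n)/(d@n))[:,None]
def cloud(c,mask,D):
    v,u=np.nonzero(mask&(D>0)); return np.c_[u,v],world(c,np.c_[u,v],D[v,u])
def plane(P,tol=.004,it=300,seed=0):
    g=np.random.default_rng(seed);best=None
    for _ in range(it):
        a,b,c=P[g.choice(len(P),3,False)]; n=np.cross(b-a,c-a); L=np.linalg.norm(n)
        if L<1e-9: continue
        n/=L; m=abs((P-a)@n)<tol
        if best is None or m.sum()>best.sum(): best=m
    for _ in range(3):
        Q=P[best]; c=Q.mean(0); n=np.linalg.svd(Q-c,full_matrices=False)[2][2]; best=abs((P-c)@n)<tol
    return n,n@c,best
def proj(c,X):
    p=camera_params(c); return cv2.projectPoints(np.asarray(X,float).reshape(-1,3),cv2.Rodrigues(p["R"])[0],p["t"],p["K"],p["dist"])[0][:,0]
E
python3 - <<'E'
from h import *
np.set_printoptions(precision=4,suppress=True)
for c in ("side","top"):
    p,D=capture(c); 
    for n in ["stone","tool_board","rest","gauge"]:
        o=spotter.outline_of(n,c)
        if not o: print(c,n,"none");continue
        m=o[0]["pixels"]; uv,P=cloud(c,m,D)
        np.savez(f"pics/{c}_{n}.npz",m=m,uv=uv,P=P)
        print(c,n,o[0]["score"],m.sum(),len(P),P.min(0),P.max(0))
        if n in("stone","tool_board"):
            N,k,b=plane(P); 
            if n=="stone": N*=np.sign(N[2]); 
            else: N*=np.sign(N[0])
            print("  plane",N,P[b].mean(0),b.sum(),"tilt",np.degrees(np.arccos(abs(N[2]))),"yaw",np.degrees(np.arctan2(N[1],N[0])), "rms",np.std((P[b])@N))
            if n=="stone":
              res=(P-P[b].mean(0))@N; 
              print("  below:",np.sum(res<-.006), np.percentile(res,[1,5,50,95]))
        if n=="rest":
            N=None
            q=P[abs(P[:,2]-.045)<.004]; print("  rest top",len(q),cv2.minAreaRect(q[:,:2].astype(np.float32)))
        if n=="gauge":
            q=P[P[:,2]>.17]; print("  head top",len(q),q.mean(0) if len(q) else 0,cv2.minAreaRect(q[:,:2].astype(np.float32)) if len(q)>3 else 0)
E
```

```text
side stone 0.79 2891 2876 [ 0.4606 -0.4062  0.0019] [ 0.7107 -0.0608  0.1837]
  plane [-0.4318 -0.0361  0.9012] [ 0.6022 -0.2216  0.117 ] 1456 tilt 25.680571841719427 yaw -175.22298533419158 rms 0.001463828902237136
  below: 1345 [-0.0481 -0.0414 -0.0034  0.0019]
side tool_board 0.92 12290 12236 [ 0.464  -0.0039 -0.0007] [0.6579 0.3892 0.2284]
  plane [ 0.99    0.1412 -0.001 ] [0.5202 0.2659 0.1316] 8608 tilt 89.94180985928388 yaw 8.115704911350976 rms 0.0009730660387305958
side rest 0.64 837 833 [ 0.4059 -0.0776  0.0017] [0.4729 0.0282 0.0485]
  rest top 149 ((0.42206478118896484, -0.014036420732736588), (0.11108767241239548, 0.047172460705041885), 55.32991027832031)
side gauge 0.76 1587 1579 [ 0.4107 -0.1646  0.0013] [0.551  0.0212 0.1884]
  head top 279 [ 0.4421 -0.0258  0.1813] ((0.4442446827888489, -0.02885879948735237), (0.04184448719024658, 0.04289989173412323), 79.13397216796875)
top stone 0.76 10427 10376 [ 0.5062 -0.3282 -0.0043] [ 0.7555 -0.1027  0.1503]
  plane [-0.4308 -0.0384  0.9016] [ 0.5958 -0.2243  0.1119] 5486 tilt 25.62907050112198 yaw -174.9066468236863 rms 0.001759459334522239
  below: 4618 [-0.0451 -0.0387 -0.0026  0.0026]
top tool_board 0.86 5481 5465 [ 0.4646  0.1176 -0.9077] [0.6998 0.7834 0.2291]
  plane [ 0.9899  0.1419 -0.0063] [0.5221 0.2449 0.1432] 3444 tilt 89.63623112884628 yaw 8.158004988073102 rms 0.0010775392591355873
top rest 0.64 514 511 [ 0.4054 -0.0901 -0.0036] [0.4749 0.0241 0.0608]
  rest top 282 ((0.44091150164604187, -0.0342288613319397), (0.10950388014316559, 0.057620659470558167), 83.30905151367188)
top gauge 0.61 1430 1424 [ 0.4112 -0.0847  0.0009] [0.4816 0.0167 0.1899]
  head top 480 [ 0.4441 -0.0351  0.1829] ((0.4434305429458618, -0.034435272216796875), (0.044649332761764526, 0.04213990643620491), 82.70048522949219)
```

```bash
cat >> h.py <<'E'
def rectify(c,img,O,ex,ey,xr,yr,res):
    xs=np.arange(*xr,res); ys=np.arange(*yr,res); X,Y=np.meshgrid(xs,ys,indexing="ij")
    uv=proj(c,O+X.reshape(-1,1)*ex+Y.reshape(-1,1)*ey).astype(np.float32).reshape(*X.shape,2)
    return xs,ys,cv2.remap(img,uv[...,0],uv[...,1],cv2.INTER_CUBIC)
E
python3 - <<'E'
from h import *
np.set_printoptions(precision=4,suppress=True,linewidth=160)
Z=np.load
# stone
N=np.array([-.4313,-.0374,.9014]);N/=np.linalg.norm(N)
ex=np.array([0,0,1])-N[2]*N; ex/=np.linalg.norm(ex); ey=np.cross(N,ex)
O=np.array([.599,-.223,.1145])
print("ex",ex,"ey",ey)
out=[]
for c in("top","side"):
    f=np.load(f"pics/{c}_stone.npz");P=f["P"];res=(P-P[abs((P-O)@N)<.02].mean(0))@N
    on=P[abs((P-O)@N)<.006]; k=np.median(on@N); print(c,"k",k)
    x=(P-O)@ex;y=(P-O)@ey;h=P@N-k
    a=abs(h)<.005
    print("  x range",np.percentile(x[a],[0.5,99.5]),"y",np.percentile(y[a],[.5,99.5]))
    Oc=O+(k-O@N)*N
    img=cv2.imread(f"pics/{c}0.png")
    xs,ys,im=rectify(c,img,Oc,ex,ey,(-.11,.11),(-.1,.1),.0005)
    g=cv2.cvtColor(im,cv2.COLOR_BGR2GRAY).astype(float)
    cv2.imwrite(f"pics/st_{c}.png",im[::-1,::-1]); out.append(im[::-1,::-1])
    for lo,hi in((-.05,-.02),(-.015,.015),(.02,.05)):
        s=(xs>lo)&(xs<hi); pr=np.median(g[s],0); mid=abs(ys)<.035
        j=np.flatnonzero(mid)[np.argmin(pr[mid])]; thr=(pr[j]+np.median(pr[mid]))/2
        d=ys[mid][pr[mid]<thr]; print("  dark",lo,ys[j],pr[j],np.median(pr[mid]),d.min(),d.max())
        gr=np.gradient(cv2.GaussianBlur(pr.reshape(1,-1),(0,0),2)[0]); big=np.argsort(-abs(gr))[:40]; 
        print("    strong edges y",np.unique(np.round(ys[big],3)))
    hp=[np.round(1e3*np.median(h[(abs(x)<.05)&(abs(y-t)<.001)]),1) for t in np.arange(-.03,.031,.002)]
    print("  depth profile",hp)
# board
n=np.array([.99,.1415,0]);n/=np.linalg.norm(n); by=np.array([-n[1],n[0],0]);bz=np.array([0,0,1.])
for c in("side","top"):
    P=np.load(f"pics/{c}_tool_board.npz")["P"]
    k=np.median((P@n)[abs(P@n-.5525)<.006]); a=abs(P@n-k)<.004
    y=(P@by)[a];z=P[a,2]; print(c,"k",k,"y",np.percentile(y,[.3,99.7]),"z",np.percentile(z,[.3,99.7]))
    ymid=np.percentile(y,[.3,99.7]).mean(); Oc=(k-.0105)*n+ymid*by
    img=cv2.imread(f"pics/{c}0.png")
    xs,ys,im=rectify(c,img,Oc,bz,by,(.1,.23),(-.13,.05),.0005)
    g=cv2.cvtColor(im,cv2.COLOR_BGR2GRAY).astype(float)
    w=(abs(xs-.175)<.02)[:,None]&(abs(ys+.045)<.02)[None]
    gg=np.where(w,g,0); m=gg>gg.max()*.7; i,j=np.nonzero(m)
    print("  screw blob y,z rel mid",ys[j].mean(),xs[i].mean(),ys[j].min(),ys[j].max(),xs[i].min(),xs[i].max(),gg.max())
    im2=cv2.resize(im[::-1,::-1],(440,400)); out.append(im2)
H=cv2.hconcat([out[0],out[1][:400]] ); print(H.shape,[o.shape for o in out])
H=np.vstack([np.hstack([cv2.resize(o,(400,300)) for o in out[:2]]),np.hstack([cv2.resize(o,(400,300)) for o in out[2:]])])
cv2.imwrite("pics/rect.png",H)
E
```

```text
ex [0.8981 0.0779 0.4329] ey [-0.0864  0.9963  0.    ]
top k -0.14771701089472655
  x range [-0.0879  0.0757] y [-0.0657  0.0639]
  dark -0.05 0.004000000000000087 101.0 120.0 0.0025000000000000855 0.004500000000000087
    strong edges y [-0.084 -0.083 -0.082 -0.081 -0.08  -0.072 -0.071 -0.07  -0.069 -0.067 -0.066 -0.065 -0.064 -0.063  0.002  0.003  0.005  0.006  0.062  0.063  0.065  0.066
  0.071]
  dark -0.015 0.004000000000000087 104.0 122.0 0.002000000000000085 0.005000000000000088
    strong edges y [-0.079 -0.078 -0.077 -0.076 -0.075 -0.071 -0.07  -0.069 -0.068 -0.067 -0.066 -0.065 -0.064 -0.063 -0.005  0.005  0.006  0.061  0.062  0.063  0.064  0.065
  0.066  0.081  0.082  0.098]
  dark 0.02 0.004000000000000087 97.0 123.0 0.0025000000000000855 0.005500000000000088
    strong edges y [-0.076 -0.075 -0.074 -0.073 -0.072 -0.07  -0.069 -0.066 -0.065 -0.064 -0.008 -0.006 -0.005 -0.004  0.002  0.003  0.005  0.006  0.007  0.061  0.062  0.064
  0.065]
  depth profile [np.float64(0.7), np.float64(0.2), np.float64(-0.0), np.float64(0.4), np.float64(-0.1), np.float64(0.1), np.float64(-0.
[... 1770 characters left out ...]
 np.float64(0.0), np.float64(0.3), np.float64(-0.2), np.float64(0.6), np.float64(0.3)]
side k 0.5525452778966211 y [0.0441 0.3121] z [0.0051 0.2275]
  screw blob y,z rel mid -0.038291536050156665 0.1824576802507838 -0.04399999999999993 -0.03249999999999992 0.17650000000000007 0.18750000000000008 166.0
top k 0.5513306747185855 y [0.04   0.3075] z [0.0027 0.2279]
  screw blob y,z rel mid -0.04245335820895515 0.18889925373134334 -0.04599999999999993 -0.039499999999999924 0.18250000000000008 0.1945000000000001 140.0
  return _methods._mean(a, axis=axis, dtype=dtype,
  ret = ret.dtype.type(ret / rcount)
Traceback (most recent call last):
cv2.error: OpenCV(4.12.0) /io/opencv/modules/core/src/matrix_operations.cpp:64: error: (-215:Assertion failed) src[i].dims <= 2 && src[i].rows == src[0].rows && src[i].type() == src[0].type() in function 'hconcat'
```

```bash
cat >> h.py <<'E'
def tcp():
    s=r.read_state(); return np.array(s["position"]),Rot.from_quat(s["tcp_rot"])
def rows(pt,Rt,n,p=None,R=None):
    if p is None: p,R=tcp()
    rv=(R.inv()*Rt).as_rotvec(); out=[]
    for i in range(n):
        Ri=R*Rot.from_rotvec(rv*i/n); out.append(Ri.inv().apply((pt-p)/n)/.6)
    print("turn/row",np.round(rv/n/(np.pi/2),4).tolist(),"total deg",np.degrees(rv))
    print(np.round(out,4).tolist())
def tool(xv,zup):   # tool x along xv, tool z = -zup
    z=-np.asarray(zup)/np.linalg.norm(zup); x=np.asarray(xv)-(np.asarray(xv)@z)*z; x/=np.linalg.norm(x)
    return Rot.from_matrix(np.c_[x,np.cross(z,x),z])
E
python3 - <<'E'
from h import *
np.set_printoptions(precision=4,suppress=True,linewidth=160)
n=np.array([.99,.1415,0]);n/=np.linalg.norm(n); by=np.array([-n[1],n[0],0])
S=(.552-.0105)*n+(.176-.045)*by+np.array([0,0,.175]); print("screw head front exp",S, "img",proj("side",S),proj("top",S))
ims=[]
for c in("side","top"):
    u,v=np.round(proj(c,S)[0]).astype(int); im=cv2.imread(f"pics/{c}0.png")[v-15:v+16,u-15:u+16].copy()
    im=cv2.resize(im,(372,372),interpolation=cv2.INTER_NEAREST); cv2.drawMarker(im,(int((proj(c,S)[0][0]-u+15.5)*12),int((proj(c,S)[0][1]-v+15.5)*12)),(0,0,255),0,30,1); ims.append(im)
    print(c,"crop origin",u-15,v-15)
cv2.imwrite("pics/screw.png",np.hstack(ims))
y=np.radians(-6.7); gx=np.array([np.cos(y),np.sin(y),0])
R=tool(gx,[0,0,1]); pt=np.array([.4404,-.0341,.390]); rows(pt,R,10)
E
```

```text
screw head front exp [0.5175 0.2063 0.175 ] img [[245.2446 263.2892]] [[209.757  209.4904]]
side crop origin 230 248
top crop origin 195 194
turn/row [-0.0, 0.0, 0.0296] total deg [-0.0004  0.0002 26.6262]
[[0.0671, -0.0613, 0.0025], [0.0641, -0.0644, 0.0025], [0.0611, -0.0673, 0.0025], [0.0579, -0.07, 0.0025], [0.0546, -0.0726, 0.0025], [0.0511, -0.0751, 0.0025], [0.0476, -0.0774, 0.0025], [0.044, -0.0795, 0.0025], [0.0402, -0.0815, 0.0025], [0.0364, -0.0833, 0.0025]]
```

View pics/screw.png

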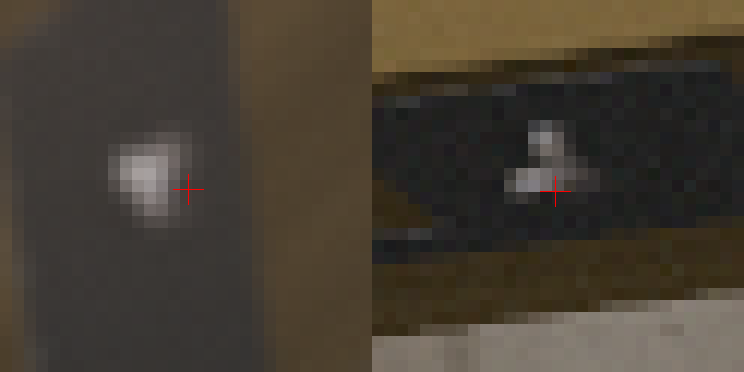

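The screw blob is at about (242,262) in the side view and (209,208) in the top view, so about 2 mm further to +y than my first estimate. Now going to the gauge.

Request:
drive_tool(delta_pos=[[0.0671, -0.0613, 0.0025], [0.0641, -0.0644, 0.0025], [0.0611, -0.0673, 0.0025], [0.0579, -0.07, 0.0025], [0.0546, -0.0726, 0.0025], [0.0511, -0.0751, 0.0025], [0.0476, -0.0774, 0.0025], [0.044, -0.0795, 0.0025]], turn=[[0, 0, 0.0296], [0, 0, 0.0296], [0, 0, 0.0296], [0, 0, 0.0296], [0, 0, 0.0296], [0, 0, 0.0296], [0, 0, 0.0296], [0, 0, 0.0296]], grip=[-0.3, -0.3, -0.3, -0.3, -0.3, -0.3, -0.3, -0.3], squeeze=80)

```text
time_s: 2.5
position: [0.3904, -0.1291, 0.393]
tcp_rot: [1.0, -0.013, 0.001, 0.0]
wrist_force: [0.5, -0.3, 0.9]
width: 0.0555
grasp_force: 0.0
```

```bash
python3 - <<'E'
from h import *
y=np.radians(-6.7); gx=np.array([np.cos(y),np.sin(y),0])
print(r.read_state()["position"],r.read_state()["width"],r.read_state()["time_s"])
rows(np.array([.4404,-.0341,.390]),tool(gx,[0,0,1]),2)
E
```

```text
[ 0.39037704 -0.12910455  0.39302279] 0.05553424927644674 2.5
turn/row [0.0002, -0.0003, 0.0289] total deg [ 0.033721   -0.06182355  5.20833747]
[[0.0396, -0.0802, 0.0025], [0.0359, -0.0819, 0.0025]]
```

Request:
drive_tool(delta_pos=[[0.0398, -0.0806, 0.0025], [0.036, -0.0823, 0.0025], [0, 0, 0.03], [0, 0, 0.03], [0, 0, 0.03], [0, 0, 0.028], [0, 0, 0], [0, 0, 0]], turn=[[0, 0, 0.029], [0, 0, 0.029], [0, 0, 0], [0, 0, 0], [0, 0, 0], [0, 0, 0], [0, 0, 0], [0, 0, 0]], grip=[-0.3, -0.3, -0.3, -0.3, -0.3, -0.3, 1, 1])

```text
time_s: 3.5
position: [0.44, -0.0352, 0.3193]
tcp_rot: [0.998, -0.058, 0.0, 0.0]
wrist_force: [-0.0, 0.3, -3.6]
width: 0.0292
grasp_force: 78.3
```

Request:
drive_tool(delta_pos=[[0, 0, 0], [0, 0, 0], [0, 0, 0], [0, 0, 0], [0, 0, 0], [0, 0, 0], [0, 0, -0.01], [0, 0, -0.04]], turn=[[0, 0, 0], [0, 0, 0], [0, 0, 0], [0, 0, 0], [0, 0, 0], [0, 0, 0], [0, 0, 0], [0, 0, 0]], grip=[1, 1, 1, 1, 1, 1, 1, 1])

```text
time_s: 4.5
position: [0.4393, -0.035, 0.3483]
tcp_rot: [0.998, -0.058, -0.002, -0.0]
wrist_force: [0.4, 0.2, -3.5]
width: 0.0291
grasp_force: 78.8
```

```bash
cat >> h.py <<'E'
N=np.array([-.4313,-.0374,.9014]);N/=np.linalg.norm(N)
ex=np.array([0,0,1])-N[2]*N; ex/=np.linalg.norm(ex); ey=np.cross(N,ex)
O=np.array([.599,-.223,.1145]); O=O+(-.147-O@N)*N
RS=tool(ex,N); L=.2743
def stone_tcp(x,y,h): return O+x*ex+y*ey+(L+h)*N
E
python3 - <<'E'
from h import *
p,R=tcp(); p2=p+np.array([0,0,.11])
t=stone_tcp(-.005,.0005,.05); print(t)
rows(t,RS,6,p2,R)
E
```

```text
[ 0.45467692 -0.23501304  0.40449011]
turn/row [0.0047, 0.0477, -0.0211] total deg [  2.52667566  25.76059908 -11.38287662]
[[0.0107, 0.0547, 0.0149], [0.0077, 0.0551, 0.0151], [0.0048, 0.0554, 0.0152], [0.0018, 0.0557, 0.015], [-0.0012, 0.0558, 0.0147], [-0.0041, 0.0558, 0.0141]]
```

Request:
drive_tool(delta_pos=[[0, 0, -0.0917], [0, 0, -0.0917], [0.0107, 0.0547, 0.0149], [0.0077, 0.0551, 0.0151], [0.0048, 0.0554, 0.0152], [0.0018, 0.0557, 0.015], [-0.0012, 0.0558, 0.0147], [-0.0041, 0.0558, 0.0141]], turn=[[0, 0, 0], [0, 0, 0], [0.0047, 0.0477, -0.0211], [0.0047, 0.0477, -0.0211], [0.0047, 0.0477, -0.0211], [0.0047, 0.0477, -0.0211], [0.0047, 0.0477, -0.0211], [0.0047, 0.0477, -0.0211]], grip=[1, 1, 1, 1, 1, 1, 1, 1])

```text
time_s: 5.5
position: [0.4551, -0.2362, 0.4052]
tcp_rot: [0.974, 0.043, 0.224, -0.009]
wrist_force: [0.6, 1.1, -3.2]
width: 0.0292
grasp_force: 79.3
```

```bash
python3 - <<'E'
from h import *
np.set_printoptions(precision=4,suppress=True,linewidth=160)
p,R=tcp(); s=r.read_state(); print(p,s["wrist_force"],s["time_s"])
rows(stone_tcp(-.005,.0005,.05),RS,1)
ims=[]
for c in("side","top"):
    im,D=capture(c)
    G=p+R.apply([0,0,L]); ax=R.as_matrix()
    for X,col in((G,(0,0,255)),(G+.028*ax[:,2],(0,255,0)),(G+.05*ax[:,1]-.024*ax[:,0],(255,0,0)),(G-.05*ax[:,1]-.024*ax[:,0],(255,0,0)),(G+.02*ax[:,0]+.05*ax[:,1],(255,255,0)),(G+.02*ax[:,0]-.05*ax[:,1],(255,255,0))):
        q=proj(c,X)[0]; 
        im[int(round(q[1])),int(round(q[0]))]=col
    for x in (-.08,.08):
        q=proj(c,O+x*ex)[0]; im[int(round(q[1])),int(round(q[0]))]=(255,0,255)
    u,v=np.round(proj(c,G)[0]).astype(int); print(c,u-60,v-70)
    ims.append(cv2.resize(im[v-70:v+70,u-60:u+70-10+10],(390,420),interpolation=cv2.INTER_NEAREST))
cv2.imwrite("pics/hov.png",np.hstack(ims))
E
```

```text
[ 0.4551 -0.2362  0.4052] [ 0.641   1.0518 -3.169 ] 5.5
turn/row [0.0006, -0.0031, 0.0014] total deg [ 0.0515 -0.2788  0.1291]
[[-0.0011, -0.002, 0.0009]]
side 285 116
top 398 112
```

View pics/hov.png

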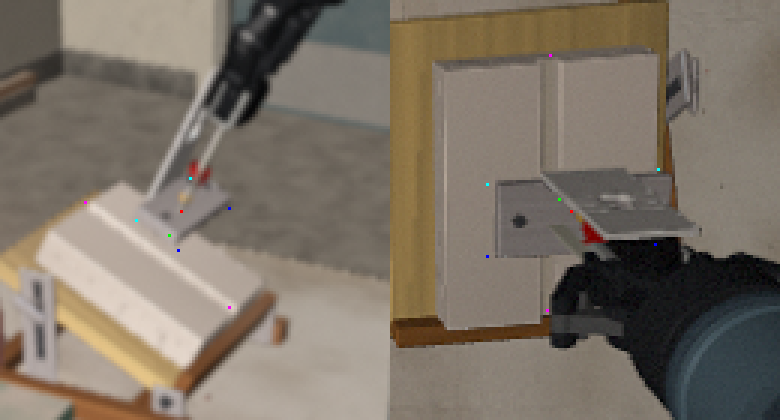

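Top view: the foot spans crop x 497–671, against 488–658 expected. It seems to sit about 5 mm to −y of where I modelled it. I'll measure it by depth.

```bash
cat >> h.py <<'E'
def footfit(c,verbose=True):
    """foot top-face corners in tool frame"""
    im,D=capture(c); o=spotter.outline_of("gauge",c)
    p,R=tcp(); v,u=np.nonzero(D>0); X=world(c,np.c_[u,v],D[v,u]); T=R.inv().apply(X-p)
    s=(abs(T[:,0])<.04)&(abs(T[:,1])<.07)&(abs(T[:,2]-(L-.012))<.012)
    T=T[s]; return T
E
python3 - <<'E'
from h import *
np.set_printoptions(precision=4,suppress=True,linewidth=160)
for c in("top","side"):
    T=footfit(c); print(c,len(T)); 
    a=T[(abs(T[:,1])>.02)]
    n,k,b=plane(a,.003); n*=np.sign(n[2]); print(" plane n",n,"z at origin",k/n[2],b.sum(),len(a))
    q=a[b]; print(" y",np.percentile(q[:,1],[.5,2,98,99.5])," x",np.percentile(q[:,0],[.5,2,98,99.5]))
    print(" rect",cv2.minAreaRect(q[:,:2].astype(np.float32)))
E
```

```text
top 781
 plane n [0.0031 0.0051 1.    ] z at origin 0.263181404532632 434 527
 y [-0.0477 -0.0473  0.0516  0.0525]  x [-0.0223 -0.0214  0.0214  0.0233]
 rect ((0.0036024674773216248, 0.0019866861402988434), (0.1034284234046936, 0.046010058373212814), 84.16046905517578)
side 441
 plane n [-0.0185  0.0009  0.9998] z at origin -0.26135549867142416 200 274
 y [-0.0534 -0.053   0.0449  0.0493]  x [-0.0228 -0.0212  0.0215  0.0239]
 rect ((0.0008339285850524902, -0.0020462162792682648), (0.04573972523212433, 0.10348214209079742), 1.104731559753418)
```

```bash
python3 - <<'E'
from h import *
rows(stone_tcp(-.005,.001,.032),RS,3)
E
```

```text
turn/row [0.0, -0.0005, 0.0002] total deg [ 0.01124233 -0.12350936  0.06042024]
[[-0.0006, -0.0001, 0.0103], [-0.0006, -0.0001, 0.0103], [-0.0006, -0.0001, 0.0103]]
```

Request:
drive_tool(delta_pos=[[-0.0006, 0, 0.0103], [-0.0006, 0, 0.0103], [-0.0006, 0, 0.0103], [0, 0, 0], [0, 0, 0.006], [0, 0, 0.006], [0, 0, 0.005], [0, 0, 0]], turn=[[0, -0.0005, 0], [0, -0.0005, 0], [0, -0.0005, 0], [0, 0, 0], [0, 0, 0], [0, 0, 0], [0, 0, 0], [0, 0, 0]], grip=[1, 1, 1, 1, 1, 1, 1, 1])

```text
time_s: 6.8
position: [0.4669, -0.2343, 0.3788]
tcp_rot: [0.974, 0.042, 0.222, -0.009]
wrist_force: [0.4, -0.0, -3.3]
width: 0.0293
grasp_force: 79.7
```

```bash
cat >> h.py <<'E'
def st():
    p,R=tcp(); s=r.read_state(); d=p-O; print("t",s["time_s"],"stone x,y,h mm",np.round(1e3*np.array([d@ex,d@ey,d@N-L]),2),"F stone axes",np.round([np.array(s["wrist_force"])@a for a in(ex,ey,N)],2),"tq",np.round(s["ft_torque"],3),"roterr",np.round(np.degrees((R.inv()*RS).as_rotvec()),2),"w",s["width"],s["grasp_force"])
E
python3 - <<'E'
from h import *
F=np.array([.641,1.05,-3.17]); print([F@a for a in(ex,ey,N)])
st()
E
```

```text
[np.float64(-0.7149698934426685), np.float64(0.9906981901167764), np.float64(-3.1732658488645296)]
t 6.8 stone x,y,h mm [-5.06  0.19 21.51] F stone axes [-1.1  -0.06 -3.18] tq [-0.043  0.585  0.018] roterr [ 0.04 -0.03  0.04] w 0.029322683337599593 79.70893621444702
```

No contact with the tip 6.5 mm below the face plane, so the probe is in the groove. Going deeper.

Request:
drive_tool(delta_pos=[[0, 0, 0.005], [0, 0, 0.005], [0, 0, 0], [0, 0, 0.005], [0, 0, 0.005], [0, 0, 0], [0, 0, 0], [0, 0, 0]], turn=[[0, 0, 0], [0, 0, 0], [0, 0, 0], [0, 0, 0], [0, 0, 0], [0, 0, 0], [0, 0, 0], [0, 0, 0]], grip=[1, 1, 1, 1, 1, 1, 1, 1])

```text
time_s: 7.8
position: [0.4721, -0.2339, 0.3685]
tcp_rot: [0.974, 0.042, 0.222, -0.009]
wrist_force: [-1.9, 0.2, -0.1]
width: 0.029
grasp_force: 80.0
```

```bash
python3 -c "
from h import *
st()"
```

```text
t 7.8 stone x,y,h mm [-4.81  0.09  9.97] F stone axes [-1.74  0.39  0.68] tq [-0.015  0.57  -0.016] roterr [ 0.08 -0.07  0.05] w 0.028982009232165765 79.99487042427063
```

Request:
drive_tool(delta_pos=[[0, 0, 0.003], [0, 0, 0.003], [0, 0, 0.003], [0, 0, 0.003], [0, 0, 0], [0, 0, 0], [0, 0, 0], [0, 0, 0]], turn=[[0, 0, 0], [0, 0, 0], [0, 0, 0], [0, 0, 0], [0, 0, 0], [0, 0, 0], [0, 0, 0], [0, 0, 0]], grip=[1, 1, 1, 1, 1, 1, 1, 1])

```text
time_s: 8.8
position: [0.4753, -0.2336, 0.3618]
tcp_rot: [0.974, 0.042, 0.222, -0.009]
wrist_force: [-1.8, 0.0, 0.1]
width: 0.0293
grasp_force: 80.2
```

```bash
python3 -c "
from h import *
st()"
```

```text
t 8.8 stone x,y,h mm [-4.88  0.09  2.63] F stone axes [-1.52  0.18  0.85] tq [-0.184  0.471 -0.071] roterr [ 0.07 -0.06  0.05] w 0.02932983700835412 80.2189564704895
```

Request:
drive_tool(delta_pos=[[0, 0, 0.001], [0, 0, 0.001], [0, 0, 0.001], [0, 0, 0], [0, 0, 0], [0, 0, 0], [0, 0, 0], [0, 0, 0]], turn=[[0, 0, 0], [0, 0, 0], [0, 0, 0], [0, 0, 0], [0, 0, 0], [0, 0, 0], [0, 0, 0], [0, 0, 0]], grip=[1, 1, 1, 1, 1, 1, 1, 1])

```text
time_s: 9.8
position: [0.476, -0.2336, 0.3601]
tcp_rot: [0.974, 0.042, 0.222, -0.009]
wrist_force: [-1.6, -1.4, 0.9]
width: 0.0292
grasp_force: 80.3
```

```bash
python3 -c "
from h import *
st()"
```

```text
t 9.8 stone x,y,h mm [-4.91  0.09  0.77] F stone axes [-1.13 -1.3   1.51] tq [-0.204  0.406 -0.124] roterr [ 0.06 -0.05  0.04] w 0.02917280675090107 80.34329295158386
```

Request:
drive_tool(delta_pos=[[0, 0, 0.001], [0, 0, 0.001], [0, 0, 0], [0, 0, 0], [0, 0, 0], [0, 0, 0], [0, 0, 0], [0, 0, 0]], turn=[[0, 0, 0], [0, 0, 0], [0, 0, 0], [0, 0, 0], [0, 0, 0], [0, 0, 0], [0, 0, 0], [0, 0, 0]], grip=[1, 1, 1, 1, 1, 1, 1, 1])

```text
time_s: 10.8
position: [0.4765, -0.2335, 0.3592]
tcp_rot: [0.974, 0.042, 0.222, -0.009]
wrist_force: [-3.8, -0.9, 5.2]
width: 0.0292
grasp_force: 80.7
```

```bash
python3 -c "
from h import *
st()"
```

```text
t 10.8 stone x,y,h mm [-4.85  0.1  -0.29] F stone axes [-1.22 -0.58  6.31] tq [-0.172  0.513 -0.083] roterr [ 0.07 -0.06  0.05] w 0.0291857772554541 80.69125413894653
```

Request:
drive_tool(delta_pos=[[0, 0, 0.001], [0, 0, 0.001], [0, 0, 0], [0, 0, 0], [0, 0, 0], [0, 0, 0], [0, 0, 0], [0, 0, 0]], turn=[[0, 0, 0], [0, 0, 0], [0, 0, 0], [0, 0, 0], [0, 0, 0], [0, 0, 0], [0, 0, 0], [0, 0, 0]], grip=[1, 1, 1, 1, 1, 1, 1, 1])

```text
time_s: 11.8
position: [0.4766, -0.2335, 0.3592]
tcp_rot: [0.974, 0.043, 0.222, -0.009]
wrist_force: [-11.9, -0.3, 15.0]
width: 0.0289
grasp_force: 82.7
```

```bash
python3 - <<'E'
from h import *
st()
T=footfit("top"); a=T[(abs(T[:,1])>.02)]; n,k,b=plane(a,.003); print(n,k/n[2])
im=capture("side")[0]; p,R=tcp(); u,v=np.round(proj("side",p+R.apply([0,0,L-.03]))[0]).astype(int)
a=cv2.resize(im[v-40:v+40,u-50:u+50],(600,480),interpolation=cv2.INTER_CUBIC); cv2.imwrite("pics/seat.png",a)
E
```

```text
t 11.8 stone x,y,h mm [-4.74  0.15 -0.33] F stone axes [-4.21  0.77 18.67] tq [0.266 1.136 0.082] roterr [ 0.1  -0.07  0.09] w 0.028915037875648694 82.71999478340149
[ 0.03676149  0.10500466 -0.99379204] 0.2664617732010683
```

View pics/seat.png

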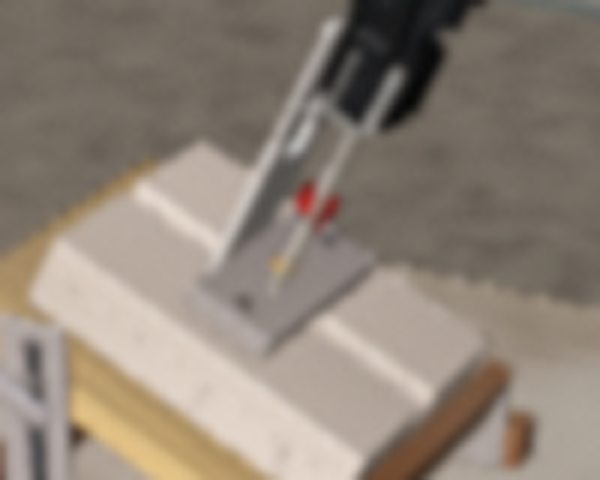

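The foot is down on the stone with its face flush in the picture, at about 22 N, and the red ring has been lifted. I'll trim the pitch slightly to centre the pressure, then hold.

Request:
drive_tool(delta_pos=[[-0.0016, 0, 0], [0, 0, 0], [0, 0, 0], [0, 0, 0], [0, 0, 0], [0, 0, 0], [0, 0, 0], [0, 0, 0]], turn=[[0, 0.0022, 0], [0, 0, 0], [0, 0, 0], [0, 0, 0], [0, 0, 0], [0, 0, 0], [0, 0, 0], [0, 0, 0]], grip=[1, 1, 1, 1, 1, 1, 1, 1])

```text
time_s: 12.95
position: [0.4759, -0.2335, 0.3589]
tcp_rot: [0.974, 0.043, 0.224, -0.009]
wrist_force: [-11.2, 0.1, 14.9]
width: 0.029
grasp_force: 82.5
```

```bash
python3 -c "
from h import *
st()"
```

```text
t 12.95 stone x,y,h mm [-5.52  0.16 -0.33] F stone axes [-3.62  1.06 18.24] tq [0.3   1.123 0.023] roterr [ 0.1  -0.29  0.09] w 0.029030611394913076 82.48647451400757
```

Reading held for over 2 s. Retract square, then plan the transfer.

Request:
drive_tool(delta_pos=[[0, 0, -0.005], [0, 0, -0.01], [0, 0, -0.03], [0, 0, -0.05], [0, 0, -0.06], [0, 0, -0.04], [0, 0, 0], [0, 0, 0]], turn=[[0, 0, 0], [0, 0, 0], [0, 0, 0], [0, 0, 0], [0, 0, 0], [0, 0, 0], [0, 0, 0], [0, 0, 0]], grip=[1, 1, 1, 1, 1, 1, 1, 1])

```text
time_s: 13.95
position: [0.4252, -0.2374, 0.4611]
tcp_rot: [0.974, 0.042, 0.223, -0.01]
wrist_force: [0.6, -0.2, -3.2]
width: 0.0294
grasp_force: 79.9
```

```bash
cat >> h.py <<'E'
bn=np.array([np.cos(np.radians(8.13)),np.sin(np.radians(8.13)),0]); by=np.array([-bn[1],bn[0],0]); bz=np.array([0,0,1.])
KB,SY=.552,.1757-.045
RB=tool(bn,bz)
def board_tcp(gap,dy,dz): # gap: plate rear to board face; dy along by from screw; dz: keyhole entry centre above screw axis
    return (KB-gap-.024)*bn+(SY+dy)*by+(.175+dz-.070+L)*bz
E
python3 - <<'E'
from h import *
for c,e in(("top",[227.7,271.9,42.9,39.1]),("top",[171.6,265.8,53.4,44.8])):
    print(at_z(c,[[e[0],e[1]],[e[0]+e[2],e[1]+e[3]]],.088))
p,R=tcp(); print(p); t=board_tcp(.06,0,.03); print(t); rows(t,RB,10)
E
```

```text
[[0.4148123  0.18521995 0.088     ]
 [0.34407749 0.10473684 0.088     ]]
[[0.42506816 0.28819862 0.088     ]
 [0.34412087 0.18798797 0.088     ]]
[ 0.42517383 -0.23740793  0.46113579]
[0.44481294 0.1955708  0.4093    ]
turn/row [0.0007, -0.0287, -0.0035] total deg [  0.6338571  -25.78757412  -3.10610392]
[[0.0048, -0.0716, 0.012], [0.0057, -0.0716, 0.0119], [0.0066, -0.0715, 0.0117], [0.0075, -0.0715, 0.0114], [0.0084, -0.0714, 0.0111], [0.0093, -0.0713, 0.0108], [0.0102, -0.0713, 0.0105], [0.011, -0.0712, 0.0101], [0.0119, -0.0711, 0.0096], [0.0127, -0.0711, 0.0091]]
```

Request:
drive_tool(delta_pos=[[0.0048, -0.0716, 0.012], [0.0057, -0.0716, 0.0119], [0.0066, -0.0715, 0.0117], [0.0075, -0.0715, 0.0114], [0.0084, -0.0714, 0.0111], [0.0093, -0.0713, 0.0108], [0.0102, -0.0713, 0.0105], [0.011, -0.0712, 0.0101]], turn=[[0.0007, -0.0287, -0.0035], [0.0007, -0.0287, -0.0035], [0.0007, -0.0287, -0.0035], [0.0007, -0.0287, -0.0035], [0.0007, -0.0287, -0.0035], [0.0007, -0.0287, -0.0035], [0.0007, -0.0287, -0.0035], [0.0007, -0.0287, -0.0035]], grip=[1, 1, 1, 1, 1, 1, 1, 1])

```text
time_s: 14.95
position: [0.4407, 0.1106, 0.4185]
tcp_rot: [0.997, 0.066, 0.044, -0.001]
wrist_force: [0.1, -0.8, -2.9]
width: 0.0291
grasp_force: 80.2
```

Request:
drive_tool(delta_pos=[[0.0119, -0.0711, 0.0096], [0.0127, -0.0711, 0.0091], [0, 0, 0], [0, 0, 0], [0, 0, 0], [0, 0, 0], [0, 0, 0], [0, 0, 0]], turn=[[0.0007, -0.0287, -0.0035], [0.0007, -0.0287, -0.0035], [0, 0, 0], [0, 0, 0], [0, 0, 0], [0, 0, 0], [0, 0, 0], [0, 0, 0]], grip=[1, 1, 1, 1, 1, 1, 1, 1])

```text
time_s: 15.95
position: [0.4451, 0.1947, 0.4101]
tcp_rot: [0.997, 0.071, 0.001, 0.001]
wrist_force: [0.8, -0.2, -3.3]
width: 0.0291
grasp_force: 80.9
```

```bash
cat >> h.py <<'E'
def sb():
    p,R=tcp(); s=r.read_state(); G=p+R.apply([0,0,L]); q=G+R.apply([.024,0,0])
    print("t",s["time_s"],"gap,dy,dz mm",np.round(1e3*np.array([KB-q@bn,p@by-SY,p[2]-L+.07-.175]),2),"F board",np.round([np.array(s["wrist_force"])@a for a in(bn,by,bz)],2),"tq",np.round(s["ft_torque"],3),"roterr",np.round(np.degrees((R.inv()*RB).as_rotvec()),2),s["grasp_force"])
E
python3 - <<'E'
from h import *
np.set_printoptions(precision=4,suppress=True,linewidth=160)
sb(); p,R=tcp()
ims=[]
for c in("top","side"):
    T=footfit(c); a=T[(abs(T[:,1])>.017)]; n,k,b=plane(a,.003); q=a[b]; s=np.sign(n[2])
    print(c,len(T),b.sum(),"n",n*s,"z",k/n[2]," y",np.percentile(q[:,1],[.5,2,98,99.5])," x",np.percentile(q[:,0],[.5,2,98,99.5]))
    im,D=capture(c); cv2.imwrite(f"pics/pre_{c}.png",im); np.save(f"pics/pre_{c}.npy",D)
    G=p+R.apply([0,0,L])
    K=G+R.apply([.024,0,-.07]); S=(KB-.0105)*bn+SY*by+.175*bz
    for X,col in((G+R.apply([-.024,.05,-.012]),(255,0,0)),(G+R.apply([-.024,-.05,-.012]),(255,0,0)),(G+R.apply([.024,.024,-.138]),(0,255,255)),(G+R.apply([.024,-.024,-.138]),(0,255,255)),(S,(0,0,255))):
        u,v=np.round(proj(c,X)[0]).astype(int); im[v,u]=col
    u,v=np.round(proj(c,S)[0]).astype(int); print("crop",u-65,v-70, "S",proj(c,S))
    ims.append(cv2.resize(im[v-70:v+70,u-65:u+65],(390,420),interpolation=cv2.INTER_NEAREST))
cv2.imwrite("pics/pre.png",np.hstack(ims))
E
```

```text
t 15.95 gap,dy,dz mm [59.46 -0.87 30.78] F board [ 0.77 -0.34 -3.29] tq [ 0.025  0.059 -0.035] roterr [ 0.16 -0.09 -0.02] 80.93575716018677
top 470 285 n [-0.0209  0.0142  0.9997] z 0.2637100523590905  y [0.017  0.018  0.0504 0.0507]  x [-0.024  -0.0237  0.0145  0.0179]
crop 145 139 S [[209.954  209.4599]]
side 1037 548 n [ 0.0062 -0.0019  1.    ] z 0.2603151499890454  y [-0.0524 -0.0515  0.047   0.0485]  x [-0.0232 -0.0227  0.0214  0.0228]
crop 180 193 S [[245.3471 263.1973]]
```

View pics/pre.png

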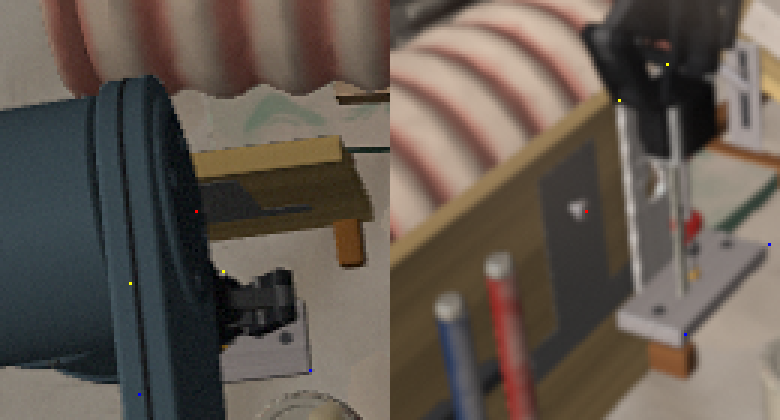

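```bash
python3 - <<'E'
from h import *
np.set_printoptions(precision=2,suppress=True,linewidth=160)
from scipy.optimize import least_squares
th=np.linspace(0,2*np.pi,40)[:,None]
def sil(c,dy,dz,dk=0):
    pts=[]
    for dep in(.0105,.0065): pts.append((KB+dk-dep)*bn+(SY+dy)*by+(.175+dz)*bz+.0065*(np.cos(th)*by+np.sin(th)*bz))
    return np.vstack([proj(c,x) for x in pts])
for c,f in(("side","pics/pre_side.png"),("side","pics/side0.png"),("top","pics/top0.png")):
    g=cv2.cvtColor(cv2.imread(f),cv2.COLOR_BGR2GRAY).astype(np.float32)
    u,v=np.round(proj(c,(KB-.0105)*bn+SY*by+.175*bz)[0]).astype(int)
    w=g[v-8:v+9,u-10:u+8]; bg=np.median(g[v-12:v+13,u-12:u+12]); 
    print(c,f,"bg",bg,"max",w.max()); print(w[2:].astype(int)) 
    m=np.clip((w-bg-12)/30,0,1); ys,xs=np.mgrid[v-8:v+9,u-10:u+8]; cen=np.array([(m*xs).sum(),(m*ys).sum()])/m.sum()
    def model(dy,dz):
        M=np.zeros(g.shape,np.uint8); h=cv2.convexHull(np.round(sil(c,dy,dz)*16).astype(np.int32)); cv2.fillConvexPoly(M,h,255,cv2.LINE_8,4); yy,xx=np.nonzero(M); return np.array([xx.mean(),yy.mean()]),M.astype(bool).sum()
    c0,a=model(0,0); c1,_=model(.004,0); c2,_=model(0,.004); J=np.c_[(c1-c0),(c2-c0)]/4
    print(" blob",cen,"area",m.sum(),"model",c0,a,"J",J.tolist(),"dy,dz mm",np.linalg.solve(J,cen-c0))
E
```

```text
side pics/pre_side.png bg 58.0 max 161.0
[[ 58  57  59  58  58  58  57  58  57  58  57  56  57  56  60  64  67  66]
 [ 58  58  59  59  58  57  56  58  61  63  59  58  55  56  59  62  66  66]
 [ 58  58  58  57  58  63  64  72  81  80  69  60  57  56  58  60  63  65]
 [ 58  57  58  58  68  88 100 108 112 100  78  64  57  56  57  59  64  66]
 [ 58  59  56  59  85 124 144 148 134 106  77  63  58  57  58  60  64  66]
 [ 58  57  57  61  89 133 159 161 137  96  70  59  57  56  57  61  64  66]
 [ 58  58  57  59  76 110 139 150 126  85  63  59  57  55  56  59  63  66]
 [ 58  57  56  56  59  78 108 129 114  80  63  58  58  57  57  59  62  65]
 [ 56  57  56  56  54  59  81 104  98  77  64  58  56  55  56  57  63  66]
 [ 57  56  56  57  55  56  64  76  77  67  61  57  56  55  55  57  62  65]
 [ 57  57  57  56  56  55  56  59  59  57  56  54  55  55  55  57  61  65]
 [ 57  56  58  56  56  56  54  55  54  55  54  54  55  54  55  56  61  65]
 [ 55  57  56  56  55  56  56  55  55  55  55  54  55  55  55  55  60  66]
 [ 55  56  55  56  56  56  56  56  55  54  55  54  55  54  55  55  59  66]
 [ 55  56
[... 2218 characters left out ...]
9]
 [ 30  30  34  36  31  34  33  30  33  34  34  33  32  33  34  30  33  32]
 [ 42  39  29  33  31  35  30  31  29  31  35  28  36  30  33  34  32  37]
 [ 39  38  35  36  33  32  34  36  31  34  32  35  33  31  38  40  38  42]
 [ 34  31  35  29  31  35  37  36  44  44  48  46  48  49  46  47  47  46]
 [ 41  44  43  49  49  48  46  43  45  47  45  47  47  49  43  42  46  43]
 [ 47  48  43  46  48  48  40  45  46  44  46  44  49  43  46  46  44  49]
 [ 46  43  45  49  45  47  43  48  45  50  50  47  55  48  48  50  49  49]]
 blob [208.84 207.1 ] area 20.1 model [210.05 208.21] 39 J [[-0.6699633699633694, -0.15097840755735348], [0.1272893772893795, -0.04470310391363341]] dy,dz mm [-2.31 18.24]
```

Side crop: the screw is at (580,209) inside the painted shadow, and the keyhole plate is edge-on at (650,180). The screw's glint is lopsided, so I'll use the painted shadow's edges, which are sharp.

```bash
python3 - <<'E'
from h import *
np.set_printoptions(precision=2,suppress=True,linewidth=160)
for c in("side","top"):
    g=cv2.cvtColor(cv2.imread(f"pics/{c}0.png"),cv2.COLOR_BGR2GRAY)
    kk=.5525 if c=="side" else .5513
    zs,ys,im=rectify(c,g,kk*bn+SY*by,bz,by,(.05,.24),(-.11,.19),.0005)
    im=im.astype(float)
    for lo,hi in((.10,.12),(.12,.14),(.14,.16),(.19,.21),(.08,.09),(.085,.095)):
        pr=im[(zs>lo)&(zs<hi)].mean(0); pr=cv2.GaussianBlur(pr.reshape(1,-1),(0,0),2)[0]; d=np.gradient(pr)
        i=[j for j in range(3,len(d)-3) if abs(d[j])==abs(d[j-3:j+4]).max() and abs(d[j])>1.2]
        print(c,lo,hi,[(round(ys[j]*1e3,1),round(d[j],1)) for j in i])
    pz=cv2.GaussianBlur(im[:,(abs(ys)<.01)].mean(1).reshape(1,-1),(0,0),2)[0]; d=np.gradient(pz)
    print(" z edges",[(round(zs[j]*1e3,1),round(d[j],1)) for j in range(3,len(d)-3) if abs(d[j])==abs(d[j-3:j+4]).max() and abs(d[j])>1.2])
E
```

```text
side 0.1 0.12 [(np.float64(-87.5), np.float64(-5.1)), (np.float64(27.0), np.float64(1.2)), (np.float64(64.0), np.float64(2.4)), (np.float64(84.0), np.float64(-3.4)), (np.float64(104.0), np.float64(2.4)), (np.float64(121.0), np.float64(-2.9)), (np.float64(151.5), np.float64(2.0)), (np.float64(179.5), np.float64(8.5))]
side 0.12 0.14 [(np.float64(-87.5), np.float64(-4.7)), (np.float64(27.5), np.float64(1.2)), (np.float64(65.0), np.float64(2.4)), (np.float64(77.0), np.float64(-1.9)), (np.float64(84.5), np.float64(-1.7)), (np.float64(107.0), np.float64(2.0)), (np.float64(120.0), np.float64(-2.6)), (np.float64(179.5), np.float64(8.6))]
side 0.14 0.16 [(np.float64(-85.5), np.float64(-2.0)), (np.float64(63.5), np.float64(1.6)), (np.float64(78.0), np.float64(-1.5)), (np.float64(107.5), np.float64(2.1)), (np.float64(120.0), np.float64(-2.6)), (np.float64(179.5), np.float64(8.3))]
side 0.19 0.21 [(np.float64(-108.0), np.float64(1.8)), (np.float64(-87.0), np.float64(-4.8)), (np.float64(28.0), np.float64(1.3)), (np.float64(179.5), np.float64(8.9))]
side 0.08 0.09 [(np.float64(-88.0), np.float64(
[... 2485 characters left out ...]
.0), np.float64(-7.4))]
top 0.085 0.095 [(np.float64(-94.0), np.float64(-8.8)), (np.float64(-58.0), np.float64(-1.4)), (np.float64(-40.5), np.float64(1.7)), (np.float64(-37.0), np.float64(-1.2)), (np.float64(-27.0), np.float64(1.4)), (np.float64(37.0), np.float64(-1.6)), (np.float64(47.0), np.float64(1.5)), (np.float64(50.5), np.float64(-1.6)), (np.float64(56.0), np.float64(1.3)), (np.float64(97.5), np.float64(-4.6)), (np.float64(101.0), np.float64(4.7)), (np.float64(138.5), np.float64(-3.7)), (np.float64(142.0), np.float64(3.7)), (np.float64(172.5), np.float64(-1.9)), (np.float64(177.0), np.float64(9.3)), (np.float64(181.0), np.float64(-4.7))]
 z edges [(np.float64(225.5), np.float64(3.2))]
```

```bash
python3 - <<'E'
from h import *
sb(); rows(board_tcp(.016,0,0),RB,4)
E
```

```text
t 16.25 gap,dy,dz mm [59.62 -0.5  30.59] F board [-0.27 -0.15 -3.47] tq [-0.018 -0.008  0.039] roterr [ 0.17 -0.06  0.03] 80.9369695186615
turn/row [0.0005, -0.0002, 0.0001] total deg [ 0.16687673 -0.06035331  0.02587554]
[[0.0183, -0.0002, 0.0128], [0.0183, -0.0002, 0.0128], [0.0183, -0.0002, 0.0128], [0.0183, -0.0002, 0.0127]]
```

Request:
drive_tool(delta_pos=[[0.0183, -0.0002, 0.0128], [0.0183, -0.0002, 0.0128], [0.0183, -0.0002, 0.0128], [0.0183, -0.0002, 0.0127], [0.004, 0, 0], [0.003, 0, 0], [0, 0, 0], [0, 0, 0]], turn=[[0.0005, 0, 0], [0.0005, 0, 0], [0.0005, 0, 0], [0.0005, 0, 0], [0, 0, 0], [0, 0, 0], [0, 0, 0], [0, 0, 0]], grip=[1, 1, 1, 1, 1, 1, 1, 1])

```text
time_s: 17.25
position: [0.4924, 0.2024, 0.3796]
tcp_rot: [0.997, 0.071, 0.001, -0.0]
wrist_force: [0.4, 0.8, -4.3]
width: 0.0289
grasp_force: 80.8
```

```bash
python3 - <<'E'
from h import *
np.set_printoptions(precision=4,suppress=True,linewidth=160)
sb()
T=footfit("side"); a=T[(abs(T[:,1])>.017)]; n,k,b=plane(a,.003); q=a[b]
print("z",k/n[2],n," y",np.percentile(q[:,1],[.5,2,98,99.5])," x",np.percentile(q[:,0],[.5,2,98,99.5]))
im,D=capture("side"); u,v=np.round(proj("side",(KB-.0105)*bn+SY*by+.16*bz)[0]).astype(int); print(u,v)
cv2.imwrite("pics/ent.png",cv2.resize(im[v-55:v+55,u-55:u+55],(660,600),interpolation=cv2.INTER_CUBIC)[:600])
E
```

```text
t 17.25 gap,dy,dz mm [11.54 -0.01  0.32] F board [ 0.5   0.76 -4.29] tq [ 0.016 -0.027 -0.034] roterr [-0.02 -0.09  0.03] 80.84065318107605
z 0.2603504078899181 [0.0192 0.0053 0.9998]  y [-0.0554 -0.0519  0.0473  0.0633]  x [-0.0233 -0.0226  0.0366  0.0373]
246 270
```

View pics/ent.png

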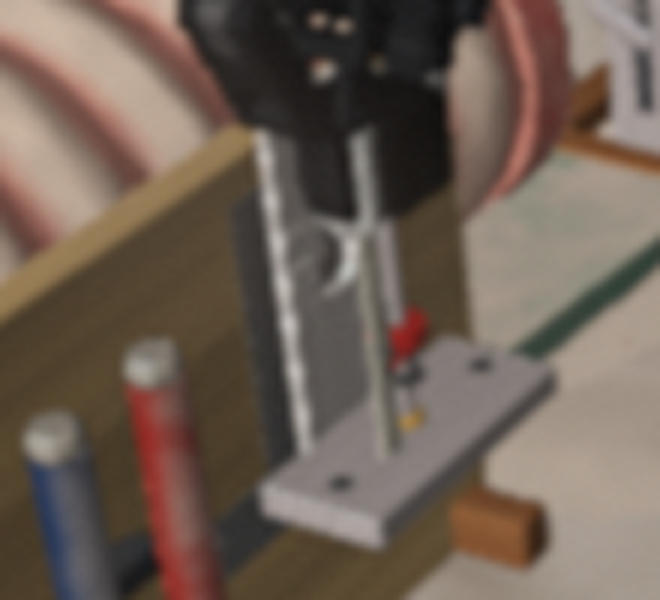

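The keyhole entry shows at crop (325,255) with the screw just behind it. Advance gently, checking force.

Request:
drive_tool(delta_pos=[[0.0015, 0, 0], [0.0015, 0, 0], [0.0015, 0, 0], [0, 0, 0], [0, 0, 0], [0, 0, 0], [0, 0, 0], [0, 0, 0]], turn=[[0, 0, 0], [0, 0, 0], [0, 0, 0], [0, 0, 0], [0, 0, 0], [0, 0, 0], [0, 0, 0], [0, 0, 0]], grip=[1, 1, 1, 1, 1, 1, 1, 1])

```text
time_s: 18.4
position: [0.4952, 0.2027, 0.3793]
tcp_rot: [0.997, 0.071, 0.0, -0.0]
wrist_force: [-0.6, -0.1, -3.1]
width: 0.0292
grasp_force: 80.8
```

```bash
python3 -c "
from h import *
sb()"
```

```text
t 18.4 gap,dy,dz mm [ 8.79 -0.04 -0.04] F board [-0.63 -0.   -3.08] tq [-0.034 -0.036 -0.024] roterr [-0.01 -0.06  0.02] 80.84070682525635
```

Request:
drive_tool(delta_pos=[[0.0015, 0, 0], [0.0015, 0, 0], [0.0015, 0, 0], [0, 0, 0], [0, 0, 0], [0, 0, 0], [0, 0, 0], [0, 0, 0]], turn=[[0, 0, 0], [0, 0, 0], [0, 0, 0], [0, 0, 0], [0, 0, 0], [0, 0, 0], [0, 0, 0], [0, 0, 0]], grip=[1, 1, 1, 1, 1, 1, 1, 1])

```text
time_s: 19.4
position: [0.4979, 0.2031, 0.3793]
tcp_rot: [0.997, 0.071, 0.001, -0.0]
wrist_force: [-0.2, 0.4, -3.3]
width: 0.0292
grasp_force: 80.8
```

```bash
python3 -c "
from h import *
sb()"
```

```text
t 19.4 gap,dy,dz mm [ 6.04 -0.07 -0.02] F board [-0.13  0.41 -3.28] tq [0.007 0.041 0.025] roterr [-0.01 -0.06  0.02] 80.84049582481384
```

Request:
drive_tool(delta_pos=[[0.0015, 0, 0], [0.0015, 0, 0], [0.0015, 0, 0], [0, 0, 0], [0, 0, 0], [0, 0, 0], [0, 0, 0], [0, 0, 0]], turn=[[0, 0, 0], [0, 0, 0], [0, 0, 0], [0, 0, 0], [0, 0, 0], [0, 0, 0], [0, 0, 0], [0, 0, 0]], grip=[1, 1, 1, 1, 1, 1, 1, 1])

```text
time_s: 20.4
position: [0.5006, 0.2035, 0.3793]
tcp_rot: [0.997, 0.071, 0.0, -0.0]
wrist_force: [0.5, 0.2, -2.4]
width: 0.029
grasp_force: 80.8
```

```bash
python3 -c "
from h import *
sb()"
```

```text
t 20.4 gap,dy,dz mm [ 3.37 -0.06 -0.03] F board [ 0.54  0.12 -2.38] tq [-0.005  0.003 -0.02 ] roterr [-0.01 -0.06  0.02] 80.8406925201416
```

Request:
drive_tool(delta_pos=[[0.0015, 0, 0], [0.0015, 0, 0], [0, 0, 0], [0, 0, 0], [0, 0, 0], [0, 0, 0], [0, 0, 0], [0, 0, 0]], turn=[[0, 0, 0], [0, 0, 0], [0, 0, 0], [0, 0, 0], [0, 0, 0], [0, 0, 0], [0, 0, 0], [0, 0, 0]], grip=[1, 1, 1, 1, 1, 1, 1, 1])

```text
time_s: 21.4
position: [0.5024, 0.2037, 0.3793]
tcp_rot: [0.997, 0.071, 0.0, -0.0]
wrist_force: [-0.1, -1.2, -4.3]
width: 0.0295
grasp_force: 80.9
```

```bash
python3 -c "
from h import *
sb()"
```

```text
t 21.4 gap,dy,dz mm [ 1.56 -0.05 -0.03] F board [-0.31 -1.2  -4.32] tq [-0.027  0.057  0.009] roterr [-0.02 -0.06  0.02] 80.92641949653625
```

Request:
drive_tool(delta_pos=[[0.0015, 0, 0], [0.001, 0, 0], [0, 0, 0], [0, 0, 0], [0, 0, 0], [0, 0, 0], [0, 0, 0], [0, 0, 0]], turn=[[0, 0, 0], [0, 0, 0], [0, 0, 0], [0, 0, 0], [0, 0, 0], [0, 0, 0], [0, 0, 0], [0, 0, 0]], grip=[1, 1, 1, 1, 1, 1, 1, 1])

```text
time_s: 22.4
position: [0.503, 0.2039, 0.3792]
tcp_rot: [0.997, 0.071, -0.001, 0.0]
wrist_force: [-5.7, -0.8, 0.1]
width: 0.029
grasp_force: 81.0
```

```bash
python3 -c "
from h import *
sb()"
```

```text
t 22.4 gap,dy,dz mm [ 1.78  0.01 -0.14] F board [-5.8   0.03  0.12] tq [-0.152  0.892  0.107] roterr [-0.    0.11  0.05] 81.0048258304596
```

Contact with the board, so the screw head is through the keyhole. Back off about 2 mm of command, then start down.

Request:
drive_tool(delta_pos=[[-0.0034, 0, 0], [0, 0, 0], [0, 0, 0.003], [0, 0, 0.003], [0, 0, 0.003], [0, 0, 0.003], [0, 0, 0], [0, 0, 0]], turn=[[0, 0, 0], [0, 0, 0], [0, 0, 0], [0, 0, 0], [0, 0, 0], [0, 0, 0], [0, 0, 0], [0, 0, 0]], grip=[1, 1, 1, 1, 1, 1, 1, 1])

```text
time_s: 23.4
position: [0.5019, 0.2037, 0.3721]
tcp_rot: [0.997, 0.071, 0.001, -0.0]
wrist_force: [-1.1, -0.3, -2.5]
width: 0.0292
grasp_force: 80.9
```

```bash
python3 -c "
from h import *
sb()"
```

```text
t 23.4 gap,dy,dz mm [ 2.04 -0.06 -7.2 ] F board [-1.12 -0.12 -2.47] tq [ 0.022  0.001 -0.002] roterr [-0.01 -0.06  0.02] 80.88541030883789
```

Request:
drive_tool(delta_pos=[[0, 0, 0.002], [0, 0, 0.002], [0, 0, 0.001], [0, 0, 0], [0, 0, 0], [0, 0, 0], [0, 0, 0], [0, 0, 0]], turn=[[0, 0, 0], [0, 0, 0], [0, 0, 0], [0, 0, 0], [0, 0, 0], [0, 0, 0], [0, 0, 0], [0, 0, 0]], grip=[1, 1, 1, 1, 1, 1, 1, 1])

```text
time_s: 24.4
position: [0.5019, 0.2037, 0.3691]
tcp_rot: [0.997, 0.071, 0.001, -0.0]
wrist_force: [0.1, -0.8, -3.5]
width: 0.0294
grasp_force: 80.9
```

```bash
python3 -c "
from h import *
sb()"
```

```text
t 24.4 gap,dy,dz mm [  2.07  -0.05 -10.21] F board [ 0.   -0.76 -3.49] tq [0.035 0.005 0.008] roterr [-0.02 -0.06  0.02] 80.88613629341125
```

Clear, so the shank is in the slot. Continue down to about 18 mm.

Request:
drive_tool(delta_pos=[[0, 0, 0.003], [0, 0, 0.003], [0, 0, 0.003], [0, 0, 0.003], [0, 0, 0.001], [0, 0, 0], [0, 0, 0], [0, 0, 0]], turn=[[0, 0, 0], [0, 0, 0], [0, 0, 0], [0, 0, 0], [0, 0, 0], [0, 0, 0], [0, 0, 0], [0, 0, 0]], grip=[1, 1, 1, 1, 1, 1, 1, 1])

```text
time_s: 25.4
position: [0.5019, 0.2037, 0.3614]
tcp_rot: [0.997, 0.071, 0.001, -0.0]
wrist_force: [0.3, -0.1, -3.8]
width: 0.0294
grasp_force: 80.9
```

```bash
python3 -c "
from h import *
sb()"
```

```text
t 25.4 gap,dy,dz mm [  1.99  -0.04 -17.94] F board [ 0.29 -0.15 -3.84] tq [-0.01   0.069 -0.033] roterr [-0.01 -0.07  0.03] 80.88572859764099
```

Request:
drive_tool(delta_pos=[[0, 0, 0.001], [0, 0, 0.001], [0, 0, 0.0005], [0, 0, 0], [0, 0, 0], [0, 0, 0], [0, 0, 0], [0, 0, 0]], turn=[[0, 0, 0], [0, 0, 0], [0, 0, 0], [0, 0, 0], [0, 0, 0], [0, 0, 0], [0, 0, 0], [0, 0, 0]], grip=[1, 1, 1, 1, 1, 1, 1, 1])

```text
time_s: 26.4
position: [0.5019, 0.2037, 0.3598]
tcp_rot: [0.997, 0.071, 0.001, -0.0]
wrist_force: [-0.3, -0.2, -3.5]
width: 0.0291
grasp_force: 80.9
```

```bash
python3 -c "
from h import *
sb()"
```

```text
t 26.4 gap,dy,dz mm [  2.08  -0.06 -19.5 ] F board [-0.32 -0.2  -3.46] tq [-0.03  -0.003  0.044] roterr [-0.01 -0.06  0.02] 80.88697671890259
```

Request:
drive_tool(delta_pos=[[0, 0, 0.001], [0, 0, 0.001], [0, 0, 0], [0, 0, 0], [0, 0, 0], [0, 0, 0], [0, 0, 0], [0, 0, 0]], turn=[[0, 0, 0], [0, 0, 0], [0, 0, 0], [0, 0, 0], [0, 0, 0], [0, 0, 0], [0, 0, 0], [0, 0, 0]], grip=[1, 1, 1, 1, 1, 1, 1, 1])

```text
time_s: 27.4
position: [0.5019, 0.2037, 0.359]
tcp_rot: [0.997, 0.071, 0.001, -0.0]
wrist_force: [-3.1, -0.4, 5.0]
width: 0.0293
grasp_force: 81.5
```

```bash
python3 -c "
from h import *
sb()"
```

```text
t 27.4 gap,dy,dz mm [  1.86  -0.04 -20.26] F board [-3.15  0.03  4.99] tq [-0.098  0.31  -0.05 ] roterr [-0.01 -0.1   0.02] 81.51268601417542
```

The gauge is now supported at the slot end. Relieve the load, open, and check.

Request:
drive_tool(delta_pos=[[0, 0, -0.0007], [0, 0, 0], [0, 0, 0], [0, 0, 0], [0, 0, 0], [0, 0, 0], [0, 0, 0], [0, 0, 0]], turn=[[0, 0, 0], [0, 0, 0], [0, 0, 0], [0, 0, 0], [0, 0, 0], [0, 0, 0], [0, 0, 0], [0, 0, 0]], grip=[1, 1, 0.2, 0.1, 0, -0.2, -0.3, -0.3], squeeze=20)

```text
time_s: 28.4
position: [0.5019, 0.2037, 0.359]
tcp_rot: [0.997, 0.071, 0.001, -0.0]
wrist_force: [0.1, 1.1, 0.1]
width: 0.0556
grasp_force: 0.0
```

```bash
python3 - <<'E'
from h import *
np.set_printoptions(precision=4,suppress=True,linewidth=160)
sb(); T=footfit("side"); a=T[(abs(T[:,1])>.017)]; n,k,b=plane(a,.003); q=a[b]
print("z",k/n[2],n,b.sum()," y",np.percentile(q[:,1],[.5,2,98,99.5])," x",np.percentile(q[:,0],[.5,2,98,99.5]))
E
```

```text
t 28.4 gap,dy,dz mm [  2.04  -0.05 -20.29] F board [0.28 1.06 0.09] tq [-0.005  0.021  0.   ] roterr [-0.01 -0.06  0.02] 0.0
z 0.26039111785134433 [0.0264 0.0008 0.9997] 577  y [-0.0535 -0.0517  0.0551  0.0655]  x [-0.0226 -0.0219  0.0267  0.0275]
```

It hangs at the same height (foot z unchanged). Withdraw straight up.

Request:
drive_tool(delta_pos=[[0, 0, -0.01], [0, 0, -0.03], [0, 0, -0.04], [0, 0, -0.06], [-0.05, 0, -0.06], [-0.08, 0, -0.02], [-0.08, 0, 0], [0, 0, 0]], turn=[[0, 0, 0], [0, 0, 0], [0, 0, 0], [0, 0, 0], [0, 0, 0], [0, 0, 0], [0, 0, 0], [0, 0, 0]], grip=[-0.3, -0.3, -0.3, -0.3, -0.3, -0.3, -0.3, -0.3])

```text
time_s: 29.5
position: [0.3741, 0.1856, 0.492]
tcp_rot: [0.997, 0.072, 0.001, -0.0]
wrist_force: [0.5, 0.8, 0.1]
width: 0.0557
grasp_force: 0.0
```

```bash
python3 - <<'E'
from h import *
np.set_printoptions(precision=4,suppress=True,linewidth=160)
sb()
im,D=capture("side"); u,v=np.round(proj("side",(KB-.0105)*bn+SY*by+.15*bz)[0]).astype(int)
cv2.imwrite("pics/hung.png",cv2.resize(im[v-60:v+60,u-60:u+60],(600,600),interpolation=cv2.INTER_CUBIC))
vv,uu=np.nonzero(D>0); X=world("side",np.c_[uu,vv],D[vv,uu]); B=np.c_[KB-X@bn,X@by-SY,X[:,2]]
m=(B[:,0]>.012)&(B[:,0]<.08)&(abs(B[:,1])<.07)&(B[:,2]>.085)&(B[:,2]<.11)
n,k,b=plane(B[m],.003); print("foot top n (board axes)",n,"z",k/n[2]," y",np.percentile(B[m][b][:,1],[1,99]),"x",np.percentile(B[m][b][:,0],[1,99]))
E
```

```text
t 29.5 gap,dy,dz mm [130.69   0.1  112.71] F board [0.63 0.72 0.1 ] tq [ 0.027 -0.057 -0.066] roterr [-0.02 -0.14  0.07] 0.0
foot top n (board axes) [0.0393 0.0021 0.9992] z 0.09982615414096312  y [-0.048   0.0514] x [0.0124 0.0484]
```

View pics/hung.png

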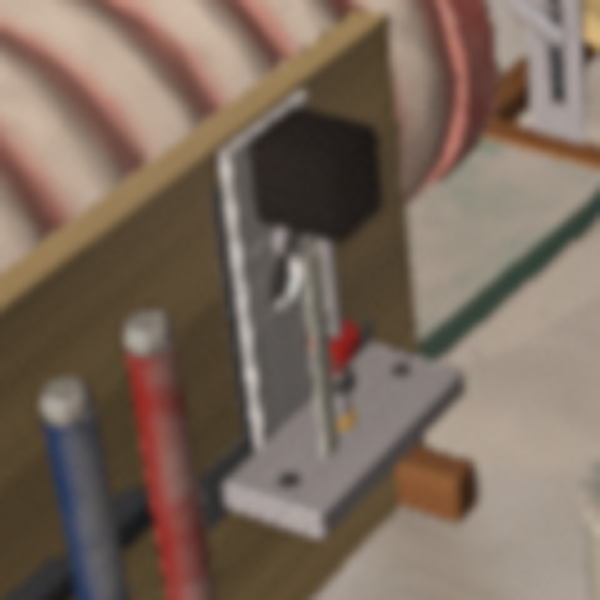

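The gauge hangs upright on the screw, level, with the red ring still raised at crop (345,340). The robot is clear of it. Handing in.

```bash
python3 -c "
from cell import r
print(r.close_job())"
```

```text
the job is handed in; nothing more can be done
None
```

I measured the groove with the foot seated at about 22 N for over 2 s, then hung the gauge on the screw with the red ring still raised and handed the job in at about 30 s; the exact ring reading was not measured and no verdict came back.

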